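# Move the drained smear rack into the fixing dish and start the timer

### The job

The rack of blood-smear slides has drained and is due for its timed vapour fix in the green dish. Take the green lid off and lay it right way up on the white bench pad, lift the rack up and off the drain stand's hooks and lower it gently, kept level, all the way into the green dish, then put the green lid back on so it sits fully down and press the timer's red start key. Leave the blue dish where it is and do not shove the green one about.

Things in the scene. Friction and masses are not known exactly. Their poses are not given: they have to be found in the camera images.
- green_dish: Loose white rectangular dish, 0.8 kg, with a green rim band. Origin: centre of its underside, z up. 96 (x) x 98 (y) x 71 mm high; rim band 100 x 102 mm. Inside 88 (x) x 90 (y) mm, floor 5 mm thick: the slide rack goes in with 3 mm to spare on each side, rack x along dish x (either way round). Green and blue dish may have changed places.
- green_lid: Loose green lid, 0.12 kg, on the green dish at the start, axes alike. Origin: centre of its skirt's lower edge, z up. 112 (x) x 114 (y) mm, skirt inside 106 x 108 mm. Fitted, the origin is 63 mm above the dish's underside. Plate top 12 mm up; on it a hollow rib 38 mm wide (x), 100 mm long (y), top at 44 mm, which closes over the rack's handle (either way round). Laid down, it stands on its skirt.
- lid_grip (a point): Point in the middle of the lid's rib, 34 mm above the lid's origin and 10 mm below the rib's top; pinch here from above across the 38 mm (fingers closing along the lid's x).
- blue_dish: The same kind of dish with its lid on, rim and lid blue, not to be used; loose, 0.9 kg. Origin: centre of its underside; 112 x 114 mm over the lid, 107 mm high.
- slide_rack: Loose slide rack, 0.25 kg: basket 82 (x) x 84 (y) x 30 mm with glass slides, its lowest 6 mm drawn in to 75 x 77 mm; wire handle with uprights at y = -39 and 39 mm and a level 6 mm bar along y, axis 80 mm above the underside. Origin: centre of the underside, z up. It hangs level by the bar on the stand's prongs. In the dish its origin is 5 mm above the dish's underside.
- rack_tab (a point): Centre of the rack's orange grip tab, 83 mm above the rack's underside: 8 mm thick (x), 28 mm long (y), 18 mm high (top at 92 mm); pinch it from above across the 8 mm (fingers closing along the rack's x), between the prongs.
- drain_stand: Fixed steel stand. Origin: underside centre. Tray 120 (x) x 150 (y) x 14 mm; posts and a cross plate (234 mm high) at its +x edge, plate front at x = 43 mm. Two prongs at y = -26 and 26 mm run to -x, lips at x = -24 mm, tips 222 mm up: raise the rack 20 to 30 mm, draw it 75 mm along the stand's -x (prongs are above the basket), then lift on. A fixed tube rack 140 mm high stands in front.
- hook_seat (a point): Where the middle of the rack's handle bar lies while it hangs, 210 mm above the worktop.
- bench_pad: White absorbent pad, flat on the worktop and fixed, 150 (x) x 140 (y) mm, 3 mm thick, kept clear; origin at the centre of its underside.
- start_key (a joint): Travel of the timer's red start key, 0 out to 0.005 m fully pressed; springs back; fully down takes about 4 N.
- start_key_top (a point): Centre of the top of the red start key (24 mm across), pressed straight down. The timer is a fixed light-grey case, 70 x 96 mm, at the front left of the work.

How it is judged:
By the outcome, as a careful person would: the job done as asked, in the order asked, and still so for the second after the job is handed in, with the robot touching nothing.
It also fails if it takes over 72 s, if anything falls off the work surface, if the arm or the gripper's body presses on something with over 40 N, if the wrist force passes 120 N, or if a joint passes its speed limit or range.

### The arm

A 6-joint arm with a two-finger parallel gripper is mounted at the origin on a cart in front of the work surface, level with it; the furniture and walls round the work are solid. World frame = base frame: x ahead of the robot, y to its left, z up, the work surface at z = 0. Lengths are in m, angles in rad, forces in N, time in s.
With the tool pointing down it reaches from about 0.275 to 0.825 m from the base axis. Payload 4.9 kg.
Tool frame: the origin (TCP) lies midway between the tips of the shut fingers; the grasp point (between the pads) lies 19 mm behind it (grip_point_offset is the distance from the TCP to the grasp point, in m); z points along the fingers, y is the line along which they close (so a half turn about z gives the same grasp; the last joint's range is limited). The gripper opens to 85 mm and grips with 20 to 120 N. Pads are 22 mm wide; open, the fingers measure 114 mm over their backs; the gripper's body (76 mm by 85 mm) begins 54 mm behind the grasp point. The pads swing forward as they close: fully open they stand 13 mm farther back than shut.
Start: joints at [1.12, 0.326, -0.193, 1.052, 0, 1.437], TCP at [0.171, 0.523, 0.231] pointing down, gripper open.
Joint ranges: [-2.65, 2.65], [-0.97, 1.79], [-1.3, 1.35], [-1.93, 2.1], [-1.47, 1.37], [-3.14, 3.14]. Speed limits (rad/s): [2.57, 2.57, 3.14, 3.14, 3.14, 3.14].

### API

Orientations are given as a rotation vector (axis times angle).
In Python, from cell import * gives the robot as it stands. Calls block until the motion is done:
- movep(position, orientation): joint-space move of the TCP to a pose.
- move_l(position, velocity=0.15, rot=None, until_force=None): straight line of the TCP; rot=None keeps the orientation; velocity is the mean speed in m/s. With until_force (N) it stops when the force on the tool has changed by that much, and returns True; else False.
- set_joints(angles): joint-space move.
- let_go() and grab(newtons=None): open the fingers fully, or close them until they stop; newtons is the grip in N (None keeps the last).
- sleep(seconds).
- ik(position, orientation): joint angles nearest the present ones, or None.
- get_state(): the state.
- grab_frame(name): name is "side" or "top" or "wrist"; returns a dict with "img" (400x640x3 uint8, red, green, blue), "fx", "fy", "cx", "cy" (pixels), "cam_to_world" (4x4, takes a point from camera to world coordinates); the wrist camera has in their place "T_tool_cam" (4x4, takes a point from camera to tool coordinates, whose origin is the TCP and whose axes are the flange's). Camera axes: x right, y down, z forward; pixel columns grow to the right and rows downward; lengths in m; the calibration is good to about 2 mm. A picture is of the moment at which its call begins: read the wrist's pose just before it. There is no depth.
A pose or a line that the arm cannot do raises MotionError and nothing moves.
- sign_off(): hands the job in; it is judged then, once.
Trained networks look in the newest picture that a camera, given by its name, has taken for a name from the list of things; names that differ only in an ending like _2 or _b are one class to them, and where a whole thing is asked for, a point or a joint stands for the part that bears it (a point fixed in the world has none). Each returns a list of dicts, best first, with "score" (0 to 1); they miss things now and then, are a little off and sometimes report something else, mostly with a low value. They report only what shows in the picture. A call takes as long as a camera call.
- spot_in(camera, name): "centre" ([column, row] in pixels, amid what is visible of it).
- silhouettes(camera, name): "mask" (400x640 bool, what is visible of it) and "centre" ([column, row] in pixels, amid what is visible of it).
- tip_of(camera, name): "centre" ([column, row] in pixels: a listed point, or the origin of a listed thing).
The state is a dict: "clock": time; "q": joint angles; "joint_velocities": joint speeds; "tau": joint torques, N m; "position": TCP position; "eef_rot": TCP orientation; "contact_force": force on the tool from outside, world axes, zero at the start; "wrist_torque": the same for the moment, N m; "finger_gap": opening from 0.0 (shut) to 1.0 (fully open); "grasp_force": force on a finger pad.
Only numpy, scipy, OpenCV 4.12 (cv2) and the standard library are available. Lean on these libraries where they do the work, as an engineer would, in place of code of your own. Each camera call takes 0.05 s, during which the arm holds its last target. There are 200 camera calls.

## Working session

There is one attempt and no reset: what is moved stays moved. The work goes in short steps, each a Python script; the robot and the scene stay as the last script left them, time stands still between calls to the robot, and variables do not carry over. Pictures are saved under pics/ and viewed, at most 13 in all, crops included, and the job is handed in when it is done.

```bash
ls; mkdir -p pics; python3 - <<'E'
from cell import *
import cv2,numpy as np
names=["green_dish","green_lid","lid_grip","blue_dish","slide_rack","rack_tab","drain_stand","hook_seat","bench_pad","start_key_top"]
ims=[]
for c in ["side","top"]:
    f=grab_frame(c); ims.append(f["img"][:,:,::-1])
    print(c,f["fx"],f["fy"],f["cx"],f["cy"],np.round(f["cam_to_world"],4).tolist())
    for n in names:
        print(n,[(np.round(d["centre"],1).tolist(),round(d["score"],2)) for d in tip_of(c,n)[:2]])
    cv2.imwrite(f"pics/{c}0.png",ims[-1])
s=get_state();print(s["clock"],s["position"],s["eef_rot"],s["contact_force"])
E
```

```text
pics
side 362.48020108538617 362.48020108538617 320.706784920564 199.98443754536 [[0.999, -0.0293, 0.0324, 0.4766], [-0.0436, -0.6854, 0.7269, -0.814], [0.0009, -0.7276, -0.686, 0.7172], [0.0, 0.0, 0.0, 1.0]]
green_dish [([360.7, 275.8], 0.88)]
green_lid [([365.2, 261.2], 0.72)]
lid_grip [([366.9, 249.4], 0.93)]
blue_dish [([288.1, 268.5], 0.7)]
slide_rack [([345.4, 167.6], 0.9), ([367.4, 249.9], 0.37)]
rack_tab [([344.9, 146.0], 0.69)]
drain_stand [([346.3, 209.5], 0.55)]
hook_seat [([346.6, 145.6], 0.58)]
bench_pad [([336.8, 343.7], 0.86)]
start_key_top []
top 403.7366944670364 403.7366944670364 316.3048495218005 192.8578608877408 [[0.0279, -0.9932, 0.1132, 0.4171], [-0.9994, -0.0299, -0.0162, -0.1665], [0.0195, -0.1127, -0.9934, 1.1171], [0.0, 0.0, 0.0, 1.0]]
green_dish []
green_lid [([366.9, 170.8], 0.71)]
lid_grip [([367.6, 172.7], 0.65)]
blue_dish [([351.7, 237.5], 0.81), ([278.3, 174.9], 0.53)]
slide_rack [([278.5, 173.2], 0.7)]
rack_tab [([275.9, 170.4], 0.71), ([351.2, 239.9], 0.21)]
drain_stand [([279.6, 178.3], 0.97), ([353.0, 238.3], 0.47)]
hook_seat [([274.2, 168.5], 0.86), ([276.9, 169.6], 0.65)]
bench_pad [([420.1, 203.1], 0.86)]
start_key_top [([198.0, 246.0], 0.38)]
1.1 [0.17133988 0.52264426 0.23128843] [-4.95614326e-01 -3.10223082e+00  1.06682445e-05] [-0.80948885 -0.05465462  0.21283482]
```

View pics/side0.png

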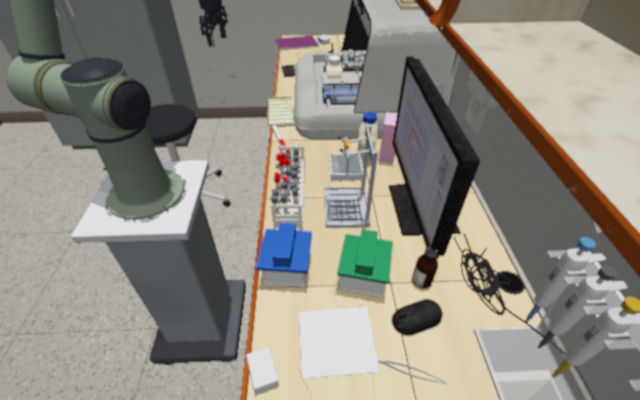

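View pics/top0.png

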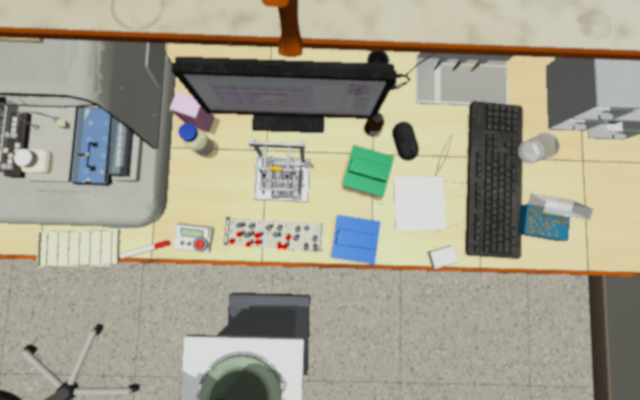

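The side view shows the blue dish at (286,255), the green dish with its lid at (365,262), the rack on its stand at (346,170) and the pad at (337,343). In the top view the timer's red key is at (200,244), the green lid at (368,171) with its yaw turned a little, the rack at (277,170) and the pad at (420,203).

```bash
cat > h.py <<'E'
from cell import *
import cv2,numpy as np
from scipy.spatial.transform import Rotation as R
def frame(c):
    s=get_state(); f=grab_frame(c)
    if c=="wrist":
        T=np.eye(4);T[:3,:3]=R.from_rotvec(s["eef_rot"]).as_matrix();T[:3,3]=s["position"]
        f["cam_to_world"]=T@f["T_tool_cam"]
    return f
def ray(f,p):
    T=f["cam_to_world"]; d=T[:3,:3]@np.array([(p[0]-f["cx"])/f["fx"],(p[1]-f["cy"])/f["fy"],1])
    return T[:3,3],d/np.linalg.norm(d)
def at_z(f,p,z):
    o,d=ray(f,p); return o+d*(z-o[2])/d[2]
def proj(f,P):
    T=np.linalg.inv(f["cam_to_world"]); c=T[:3,:3]@np.asarray(P)+T[:3,3]
    return np.array([f["fx"]*c[0]/c[2]+f["cx"],f["fy"]*c[1]/c[2]+f["cy"]])
def tri(obs):
    A=np.zeros((3,3));b=np.zeros(3)
    for f,p in obs:
        o,d=ray(f,p);M=np.eye(3)-np.outer(d,d);A+=M;b+=M@o
    P=np.linalg.solve(A,b)
    return P,max(np.linalg.norm(proj(f,P)-p) for f,p in obs)
def down(yaw):  # tool z down; tool y (closing) at world angle yaw
    y=np.array([np.cos(yaw),np.sin(yaw),0]);z=np.array([0,0,-1.]);x=np.cross(y,z)
    return R.from_matrix(np.c_[x,y,z]).as_rotvec()
def rect(f,m,z):
    """min-area rectangle of a mask, cast on height z: centre, sides, angles"""
    c=max(cv2.findContours(m.astype(np.uint8),0,2)[0],key=cv2.contourArea)
    w=np.array([at_z(f,p[0],z)[:2] for p in c],np.float32)*1000
    return cv2.minAreaRect(w)
E
python3 - <<'E'
from h import *
fs={c:frame(c) for c in ("side","top")}
obs={"lid_grip":([366.9,249.4],[367.6,172.7]),"green_lid":([365.2,261.2],[366.9,170.8]),"blue":([288.1,268.5],[351.7,237.5]),"rack":([345.4,167.6],[278.5,173.2]),"tab":([344.9,146.],[275.9,170.4]),"seat":([346.6,145.6],[274.2,168.5]),"stand":([346.3,209.5],[279.6,178.3]),"pad":([336.8,343.7],[420.1,203.1])}
for n,(a,b) in obs.items():
    P,e=tri([(fs["side"],a),(fs["top"],b)]);print(n,P.round(4),round(e,1))
print("key",at_z(fs["top"],[200,244],0.03))
for n,z in (("green_lid",.075),("blue_dish",.075),("bench_pad",.003),("drain_stand",.0)):
    for d in silhouettes("top",n)[:1]: print(n,rect(fs["top"],d["mask"],z),d["score"])
f=frame("wrist");print(f["fx"],f["cx"],f["cy"],f["T_tool_cam"].round(4).tolist())
E
```

```text
lid_grip [ 0.5954 -0.3143  0.0916] 2.3
green_lid [ 0.6006 -0.3174  0.0543] 0.4
blue [ 0.4225 -0.2864 -0.0054] 0.5
rack [ 0.5726 -0.0891  0.1439] 0.3
tab [ 0.5683 -0.0881  0.2097] 0.4
seat [ 0.5729 -0.0839  0.2078] 0.3
stand [ 0.5837 -0.08   -0.016 ] 0.3
pad [ 0.525  -0.4772 -0.0071] 0.0
key [0.39497025 0.12085218 0.03      ]
green_lid ((601.1859741210938, -317.39178466796875), (115.91436004638672, 117.22977447509766), 76.8023452758789) 0.65
blue_dish ((421.127197265625, -288.1419677734375), (113.71137237548828, 111.43303680419922), 83.68157196044922) 0.67
bench_pad ((527.60595703125, -472.4317626953125), (151.1277618408203, 140.46054077148438), 1.7775897979736328) 0.96
drain_stand ((607.1534423828125, -78.06500244140625), (169.11007690429688, 168.2402801513672), 0.005815676413476467) 0.6
317.59985360514554 315.8843519401649 195.50115041189505 [[-0.0002, -0.9452, -0.3266, 0.0841], [1.0, -0.0004, 0.0006, 0.0008], [-0.0007, -0.3266, 0.9452, -0.1434], [0.0, 0.0, 0.0, 1.0]]
```

```bash
cat >> h.py <<'E'
def best(yaw,p):
    c=[(abs((q:=ik(p,down(a)))[5]),a) for a in (yaw,yaw+np.pi,yaw-np.pi) if ik(p,down(a)) is not None]
    return min(c)[1]
E
python3 - <<'E'
from h import *
import pickle
views=[("key",[.40,.12,.25],0,["start_key_top"]),("rackA",[.55,-.09,.36],0,["rack_tab","hook_seat","drain_stand","slide_rack"]),("rackB",[.50,-.03,.36],0,["rack_tab","hook_seat","drain_stand","slide_rack"]),
("lidA",[.59,-.31,.27],-.23,["lid_grip","green_lid"]),("lidB",[.53,-.36,.27],-.23,["lid_grip","green_lid","bench_pad"])]
out={}
for n,p,y,names in views:
    try:
        a=best(y,p); movep(p,down(a))
    except Exception as e: print(n,e); continue
    f=frame("wrist"); cv2.imwrite(f"pics/{n}.png",f["img"][:,:,::-1])
    d={m:tip_of("wrist",m)[:2] for m in names}
    out[n]=(f,d,{m:silhouettes("wrist",m)[:1] for m in names if m in("green_lid","start_key_top","bench_pad","slide_rack","drain_stand","rack_tab")})
    print(n,round(get_state()["clock"],1),round(a,2),get_state()["q"].round(2) if hasattr(get_state()["q"],"round") else get_state()["q"],{m:[(np.round(x["centre"],1).tolist(),round(x["score"],2)) for x in v] for m,v in d.items()})
pickle.dump(out,open("v.pkl","wb"))
for a,b in (("rackA","rackB"),("lidA","lidB")):
    for m in out[a][1]:
        u,v=out[a][1][m],out[b][1][m]
        if u and v: print(m,[x.round(4) if hasattr(x,'round') else x for x in tri([(out[a][0],u[0]["centre"]),(out[b][0],v[0]["centre"])])])
for n in ("lidA","lidB"):
    for d in out[n][2]["green_lid"]: print(n,rect(out[n][0],d["mask"],.075))
cv2.imwrite("pics/m1.png",cv2.resize(np.vstack([np.hstack([out[a][0]["img"] for a in r]) for r in (("rackA","rackB"),("lidA","key"))])[:,:,::-1],(800,500),interpolation=cv2.INTER_AREA))
E
```

```text
key 4.0 3.14 [ 0.11  0.07 -0.47  1.03  0.   -1.46] {'start_key_top': [([320.4, 163.9], 0.67)]}
rackA 6.8 0 [-0.29  0.29  0.09  1.36  0.    1.28] {'rack_tab': [([343.8, 174.3], 0.62)], 'hook_seat': [], 'drain_stand': [([334.7, 139.8], 0.6)], 'slide_rack': [([334.7, 158.7], 0.81)]}
rackB 7.6 0 [-0.21  0.18 -0.06  1.33 -0.    1.36] {'rack_tab': [([390.7, 228.5], 0.71)], 'hook_seat': [([376.6, 327.6], 0.15)], 'drain_stand': [([366.5, 173.6], 0.84)], 'slide_rack': [([372.4, 203.3], 0.9)]}
lidA 9.0 -0.23 [-0.59  0.53  0.23  1.26  0.    1.21] {'lid_grip': [([327.2, 174.7], 0.79)], 'green_lid': [([328.2, 169.3], 0.87)]}
lidB 9.7 -0.23 [-0.71  0.48  0.14  1.23  0.    1.09] {'lid_grip': [([374.5, 110.4], 0.6)], 'green_lid': [([371.4, 110.5], 0.91)], 'bench_pad': [([332.1, 229.0], 0.63)]}
rack_tab [array([ 0.5786, -0.0869,  0.199 ]), np.float64(0.8622)]
drain_stand [array([ 0.5826, -0.0839, -0.006 ]), np.float64(1.9013)]
slide_rack [array([ 0.5742, -0.0901,  0.1137]), np.float64(0.4387)]
lid_grip [array([ 0.6009, -0.3137,  0.0916]), np.float64(1.0219)]
green_lid [array([ 0.6027, -0.3165,  0.0597]), np.float64(0.8741)]
lidA ((599.6109619140625, -317.5329895019531), (121.73136138916016, 111.87163543701172), 75.59210205078125)
lidB ((600.4774780273438, -314.52532958984375), (115.55140686035156, 113.85372924804688), 75.75704193115234)
```

View pics/m1.png

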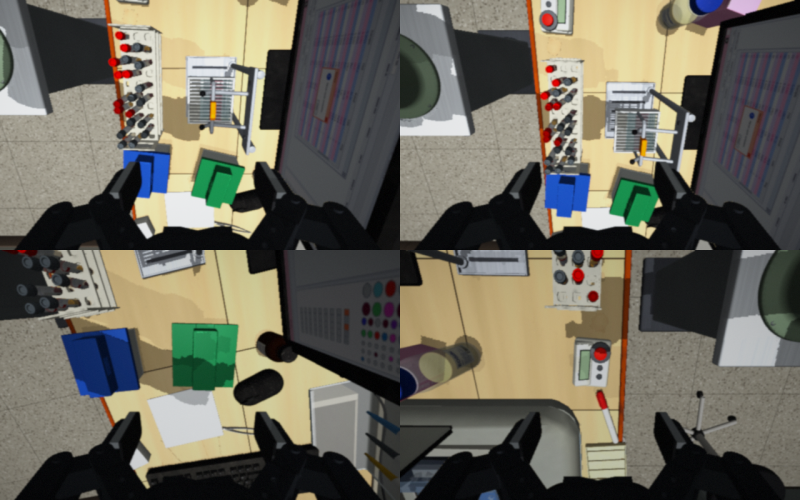

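The montage shows the rack's orange tab between the prongs (about (342,174) full-scale in rackA), the green lid aligned with the tool in lidA at (328,170), and the red key at (320,164) in the key view. I'll zoom on the stand to get its yaw.

```bash
python3 - <<'E'
from h import *
import pickle
o=pickle.load(open("v.pkl","rb"))
obs=[]
for n in ("rackA","rackB"):
    f=o[n][0]; h=cv2.cvtColor(f["img"],cv2.COLOR_RGB2HSV)
    m=cv2.inRange(h,(8,130,110),(24,255,255)); 
    c=o[n][1]["rack_tab"][0]["centre"]; k=np.zeros_like(m); cv2.circle(k,(int(c[0]),int(c[1])),30,255,-1); m&=k
    print(n,m.sum()//255,cv2.minAreaRect(cv2.findNonZero(m)), rect(f,m,.222))
    obs.append((f,np.mean(cv2.findNonZero(m)[:,0],0)))
print(tri(obs))
f,d=o["key"][0],o["key"][1]["start_key_top"][0]["centre"]
h=cv2.cvtColor(f["img"],cv2.COLOR_RGB2HSV); m=cv2.inRange(h,(0,150,90),(8,255,255))|cv2.inRange(h,(172,150,90),(180,255,255)); k=np.zeros_like(m);cv2.circle(k,(int(d[0]),int(d[1])),18,255,-1);m&=k
pk=np.mean(cv2.findNonZero(m)[:,0],0)
ft=frame("top"); h=cv2.cvtColor(ft["img"],cv2.COLOR_RGB2HSV); m=cv2.inRange(h,(0,130,90),(8,255,255))|cv2.inRange(h,(172,130,90),(180,255,255)); k=np.zeros_like(m);cv2.circle(k,(200,244),9,255,-1);m&=k
pt=np.mean(cv2.findNonZero(m)[:,0],0)
print("key",pk,pt,tri([(f,pk),(ft,pt)]), at_z(f,pk,.03))
a=o["rackA"][0]["img"][70:250,280:440]; b=o["rackB"][0]["img"][110:290,310:470]
cv2.imwrite("pics/z1.png",cv2.resize(np.hstack([a,b]),None,fx=2.5,fy=2.5,interpolation=cv2.INTER_CUBIC)[:,:,::-1])
E
```

```text
rackA 300 ((340.5011291503906, 176.97625732421875), (10.226507186889648, 30.25143814086914), 2.726310968399048) ((572.8694458007812, -83.97652435302734), (28.686168670654297, 9.320256233215332), 88.53730773925781)
rackB 244 ((389.5, 235.5), (9.497111320495605, 27.387022018432617), 6.340191841125488) ((572.62890625, -83.32386779785156), (29.378665924072266, 9.361405372619629), 88.9285659790039)
(array([ 0.57288998, -0.08394742,  0.22069661]), np.float64(0.10328401402790749))
key [320.13880126 166.42902208] [198.94545455 243.83636364] (array([ 0.39363009,  0.15337172, -0.08057989]), np.float64(0.3639482170312273)) [0.39558905 0.12632501 0.03      ]
```

View pics/z1.png

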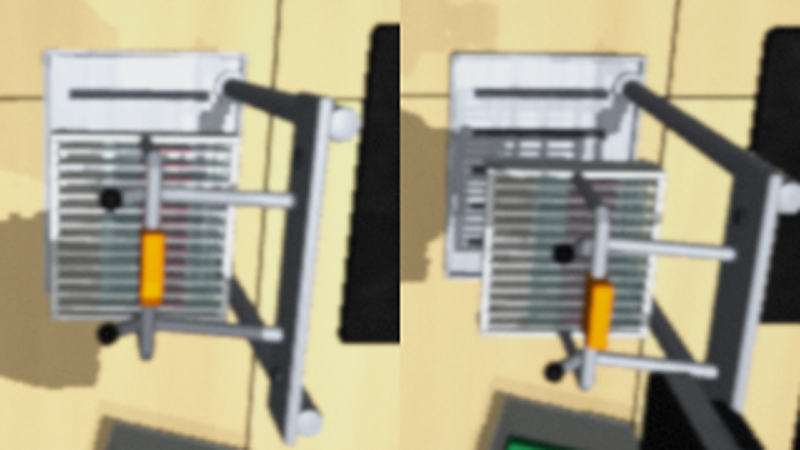

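The zoom shows the orange tab vertical between the two prongs, at about (341,177) full-frame. The rack is nearly square to the world (yaw about -1.4°) and the path along -x is clear. Next is the lid.

```bash
python3 - <<'E'
from h import *
import pickle
o=pickle.load(open("v.pkl","rb"))
for d in o["lidB"][2]["bench_pad"]: print("pad",rect(o["lidB"][0],d["mask"],.003))
L=np.array([.601,-.3155]);yaw=-.241;dz=.080
movep([*L,.16],down(yaw)); 
print(move_l([*L,dz],.08,until_force=8), get_state()["position"])
grab(35); s=get_state(); print(s["finger_gap"],s["grasp_force"],s["contact_force"])
move_l([*L,dz+.015],.04); move_l([*L,.19],.15)
P=[.527,-.474]
move_l([*P,.12],.2,rot=down(.03))
f=frame("side");cv2.imwrite("pics/c1.png",f["img"][200:,200:460,::-1])
move_l([*P,.040],.12)
print(move_l([*P,.012],.03,until_force=4), get_state()["position"],get_state()["contact_force"])
let_go(); p=get_state()["position"]; move_l([p[0],p[1],.15],.15)
V=[.555,-.318,.25]; movep(V,down(yaw))
f=frame("wrist"); g=tip_of("wrist","green_dish"); m=silhouettes("wrist","green_dish"); gl=tip_of("wrist","lid_grip")
pickle.dump((f,g,m,gl),open("d1.pkl","wb")); cv2.imwrite("pics/d1.png",f["img"][:,:,::-1])
V=[.61,-.34,.25]; movep(V,down(yaw))
f2=frame("wrist"); g2=tip_of("wrist","green_dish"); m2=silhouettes("wrist","green_dish"); pickle.dump((f2,g2,m2),open("d2.pkl","wb"))
print([ (x["centre"],x["score"]) for x in g[:2]+g2[:2]],tri([(f,g[0]["centre"]),(f2,g2[0]["centre"])]))
print([(x["centre"],x["score"]) for x in gl])
for F,M in ((f,m),(f2,m2)): print(rect(F,M[0]["mask"],.071))
ft=frame("top"); t=silhouettes("top","green_dish"); 
for F in t[:1]: print("top",rect(ft,F["mask"],.071))
print(get_state()["clock"])
cv2.imwrite("pics/d12.png",cv2.resize(np.hstack([f["img"],f2["img"]]),(800,250),interpolation=cv2.INTER_AREA)[:,:,::-1])
E
```

```text
pad ((526.3001708984375, -469.73974609375), (152.2785186767578, 143.58279418945312), 1.9866197109222412)
False [ 0.60147327 -0.31578109  0.08068165]
0.4401678369461315 37.04713046550751 [0.13119    0.10620516 2.33640437]
True [ 0.5268939  -0.47388699  0.0203666 ] [0.1805145 0.7074348 2.4950177]
[([348.9, 147.6], 0.73), ([321.8, 278.5], 0.25), ([303.3, 140.7], 0.89)] (array([ 0.59851842, -0.31898177, -0.01734543]), np.float64(0.22272261963919793))
[([324.0, 278.3], 0.58)]
((600.7715454101562, -313.7463073730469), (104.91801452636719, 101.16210174560547), 75.4280014038086)
((600.3639526367188, -314.2125244140625), (101.24893188476562, 100.89119720458984), 76.13954162597656)
19.025
```

View pics/d12.png

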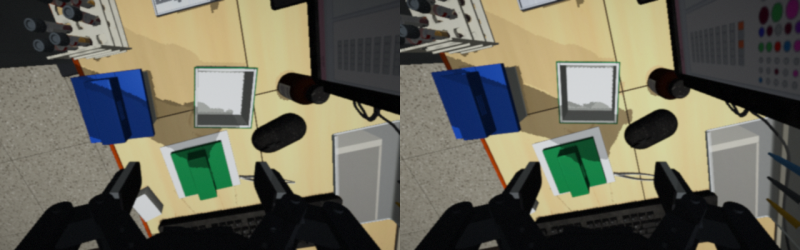

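The first dish image shows the open green dish at about (360,157) full-frame. The lid lies right way up on the pad, square to it, at about (321,270). Now I'll fit the dish pose precisely.

```bash
cat > fit.py <<'E'
from h import *
from scipy.optimize import minimize
import pickle
def fit(views,x0,boxes):
    """views: (frame,mask); pose (x,y,yaw deg) whose box-hull outline best overlaps the masks"""
    K=4
    def poly(f,v):
        c,s=np.cos(np.radians(v[2])),np.sin(np.radians(v[2]))
        pts=[proj(f,[v[0]+c*a*X/2-s*b*Y/2,v[1]+s*a*X/2+c*b*Y/2,z]) for X,Y,z in boxes for a in(-1,1) for b in(-1,1)]
        return cv2.convexHull(np.array(pts,np.float32))
    big=[cv2.resize(m.astype(np.uint8),None,fx=K,fy=K,interpolation=cv2.INTER_LINEAR) for f,m in views]
    def cost(u):
        v=[u[0]/1000,u[1]/1000,u[2]]; c=0
        for (f,m),b in zip(views,big):
            im=np.zeros_like(b); p=(poly(f,v)+.5)*K-.5
            cv2.fillPoly(im,[np.round(p*16).astype(np.int32)],1,shift=4)
            c-=(im&b).sum()/(im|b).sum()
        return c/len(views)
    r=minimize(cost,[x0[0]*1000,x0[1]*1000,x0[2]],method="Nelder-Mead",options=dict(initial_simplex=np.array([x0[0]*1000,x0[1]*1000,x0[2]])+np.array([[0,0,0],[5,0,0],[0,5,0],[0,0,4]])))
    return r.x.round(2),round(r.fun,3)
E
python3 - <<'E'
from fit import *
f,g,m,gl=pickle.load(open("d1.pkl","rb")); f2,g2,m2=pickle.load(open("d2.pkl","rb"))
D=[(96,98,0),(96,98,.05),(100,102,.06),(100,102,.071)]
D=[(a/1e3,b/1e3,z) for a,b,z in D]
x0=[.601,-.3155,-13.8]
A,B=(f,m[0]["mask"]),(f2,m2[0]["mask"])
for v in ([A],[B],[A,B]): print(fit(v,x0,D))
o=pickle.load(open("v.pkl","rb"))
print("lid before",[fit([(o[n][0],o[n][2]["green_lid"][0]["mask"])],x0,[(.112,.114,.063),(.112,.114,.075),(.038,.1,.107)]) for n in ("lidA","lidB")])
t=f["img"][90:230,270:450].copy(); 
c=cv2.findContours(m[0]["mask"].astype(np.uint8),0,2)[0]
big=cv2.resize(f["img"],None,fx=4,fy=4,interpolation=cv2.INTER_CUBIC)
v=fit([A,B],x0,D)[0]; cs,s=np.cos(np.radians(v[2])),np.sin(np.radians(v[2]))
for X,Y,col in ((.1,.102,(255,0,0)),(.088,.09,(0,0,255))):
    P=np.array([proj(f,[v[0]/1e3+cs*a*X/2-s*b*Y/2,v[1]/1e3+s*a*X/2+cs*b*Y/2,.071]) for a,b in((-1,-1),(1,-1),(1,1),(-1,1))])
    cv2.polylines(big,[np.round((P+.5)*4-.5).astype(np.int32)],True,col,1)
cv2.imwrite("pics/o1.png",big[360:920,1120:1760,::-1])
E
```

```text
(array([ 600.23, -314.75,  -14.27]), np.float64(-0.983))
(array([ 600.41, -314.64,  -14.17]), np.float64(-0.98))
(array([ 600.35, -314.7 ,  -14.34]), np.float64(-0.981))
lid before [(array([ 600.57, -314.6 ,  -14.42]), np.float64(-0.964)), (array([ 600.53, -314.51,  -14.17]), np.float64(-0.985))]
```

View pics/o1.png

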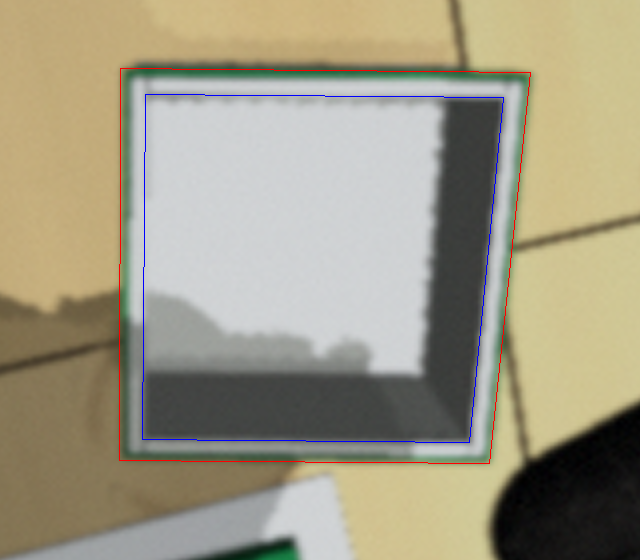

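The overlay fits the rim tightly: dish centre (0.6003, -0.3147), yaw -14.3°. The stand's plate is about 52 mm behind the tab and an open finger needs 57 mm, so I'll come down 7 mm towards -x and let the closing fingers draw the bar along the prongs.

```bash
python3 - <<'E'
from h import *
y=-.024; T=np.array([.5729,-.0840]); u=np.array([np.cos(y),np.sin(y)])
A=T-.007*u
movep([*A,.33],down(y)); move_l([*A,.25],.15)
hit=move_l([*A,.195],.06,until_force=5); s=get_state(); print(hit,s["position"],s["contact_force"],s["clock"])
if not hit:
    grab(60); s=get_state(); print(s["finger_gap"],s["grasp_force"],s["contact_force"])
    move_l([*A,.198],.03); s=get_state(); print(s["contact_force"],s["position"])
    f=frame("wrist"); cv2.imwrite("pics/g1.png",f["img"][:,:,::-1])
    f=frame("side"); cv2.imwrite("pics/g1s.png",f["img"][:,:,::-1])
    g=cv2.hconcat([cv2.imread("pics/g1.png")[100:400,120:520],cv2.resize(f["img"][100:250,260:460,::-1],(400,300))])
    cv2.imwrite("pics/g1m.png",g)
E
```

```text
False [ 0.56622917 -0.08391689  0.19540562] [-0.59767219 -0.77081571  0.85335662] 21.8333
0.07677110426407216 62.10321843624115 [ 8.07870586 -0.70465936  3.51655475]
[3.54973371 0.7043926  6.30035494] [ 0.56812346 -0.08422119  0.19958481]
```

View pics/g1m.png

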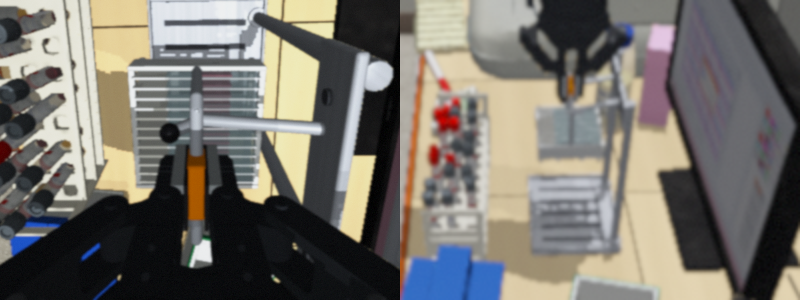

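The tab is held squarely between the pads (orange at about (317,285) in the wrist image) with the bar still between the prong lips. Next I'll lift, draw the rack clear and inspect it in hand.

```bash
python3 - <<'E'
from h import *
y=-.024; u=np.array([np.cos(y),np.sin(y)])
p=np.array(get_state()["position"]); A=p[:2]
move_l([*A,.222],.06); print(get_state()["contact_force"])
B=A-.078*u
move_l([*B,.222],.08,); print(get_state()["contact_force"])
move_l([*B,.30],.15)
yd=-.2496
D=np.array([.6003,-.3147])
move_l([*((B+D)/2),.30],.2,rot=down((y+yd)/2)); move_l([*D,.25],.2,rot=down(yd))
s=get_state(); print(s["position"],s["contact_force"],s["clock"],s["finger_gap"])
f=frame("wrist"); m=silhouettes("wrist","slide_rack"); import pickle; pickle.dump((f,m),open("r1.pkl","wb"))
print([(d["centre"],d["score"]) for d in m])
fs=frame("side")
big=cv2.resize(f["img"][100:400,120:520],None,fx=1.5,fy=1.5,interpolation=cv2.INTER_CUBIC)
R0=R.from_rotvec(s["eef_rot"]).as_matrix(); P0=np.array(s["position"])
Rk=np.c_[R0[:,1],-R0[:,0],[0,0,1]] 
o=P0+[0,0,.019-.083]
for z,X,Y in((.030,.082,.084),(.083+.009,.008,.028)):
    q=np.array([proj(f,o+R.from_euler("z",yd).apply([a*X/2,b*Y/2,z])) for a,b in((-1,-1),(1,-1),(1,1),(-1,1))])
    cv2.polylines(big,[np.round((q-[120,100]+.5)*1.5-.5).astype(np.int32)],True,(255,0,0),1)
cv2.imwrite("pics/r1.png",np.hstack([big[:, :],cv2.resize(fs["img"][130:330,300:430],(200,450))])[:,:,::-1])
E
```

```text
[-0.30389856  0.71511453 -2.41613214]
[ 0.18791782  0.67128694 -1.97030361]
[ 0.60015711 -0.31378572  0.25034595] [ 0.09222967  0.16317332 -1.28295149] 26.85 0.07804767222332801
[([312.7, 212.6], 0.76)]
```

View pics/r1.png

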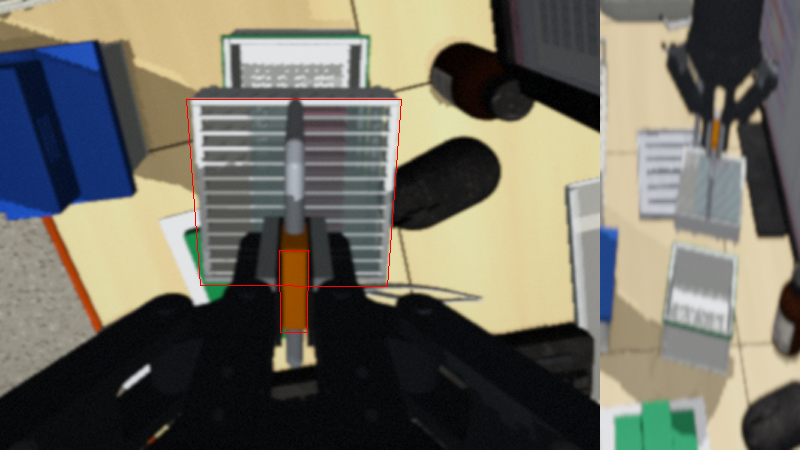

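The predicted basket and tab outlines lie on the held rack to within about 1 mm, and the rack hangs level over the dish. Lowering it now, guarded by force.

```bash
python3 - <<'E'
from h import *
D=[.6003,-.3147]; yd=-.2496
move_l([*D,.15],.12,rot=down(yd)); sleep(.2); s=get_state(); p=np.array(s["position"]); print(p,s["contact_force"])
h=move_l([*D,.085],.04,until_force=4); s=get_state(); print(h,s["position"],s["contact_force"])
if not h:
    h=move_l([*D,.064],.02,until_force=3); s=get_state(); print(h,s["position"],s["contact_force"],s["clock"])
E
```

```text
[ 0.60081812 -0.31503257  0.15101385] [ 0.75723758  0.13348646 -2.01548661]
False [ 0.60046581 -0.31480827  0.08529752] [ 0.08002221 -0.0213299  -2.27576807]
True [ 0.60048199 -0.31469907  0.07093309] [1.38867475 0.13534708 4.22601824] 30.6667
```

```bash
python3 - <<'E'
from fit import *
D=[.6003,-.3147]; yd=-.2496
let_go(); s=get_state(); print(s["contact_force"],s["finger_gap"])
move_l([*D,.13],.12); move_l([*D,.25],.25)
f=frame("wrist"); mg=silhouettes("wrist","green_dish"); 
print("dish",[ (d["score"],fit([(f,d["mask"])],[.6003,-.3147,-14.3],[(.096,.098,0),(.1,.102,.06),(.1,.102,.071)])) for d in mg[:1]])
mr=silhouettes("wrist","slide_rack"); print("rack",mr[0]["centre"],mr[0]["score"],[tri([(f,x["centre"]),(f,x["centre"])]) for x in []])
movep([.535,-.46,.22],down(.03))
f2=frame("wrist"); ml=silhouettes("wrist","green_lid")
print("lid",[(d["score"],fit([(f2,d["mask"])],[.527,-.474,1.7],[(.112,.114,.003),(.112,.114,.015),(.038,.1,.047)])) for d in ml[:1]])
s=get_state();print(s["clock"])
cv2.imwrite("pics/s1.png",np.hstack([cv2.resize(f["img"][60:260,220:420],(400,400),interpolation=2),cv2.resize(f2["img"][60:300,200:440],(400,400))])[:,:,::-1])
E
```

```text
[-0.38903779  0.73620013 -0.37514678] 0.9972050726369053
dish [(0.55, (array([ 600.54, -314.66,  -14.26]), np.float64(-0.46)))]
rack [317.0, 162.4] 0.94 []
lid [(0.71, (array([ 527.02, -472.74,    0.81]), np.float64(-0.965)))]
33.625
```

View pics/s1.png

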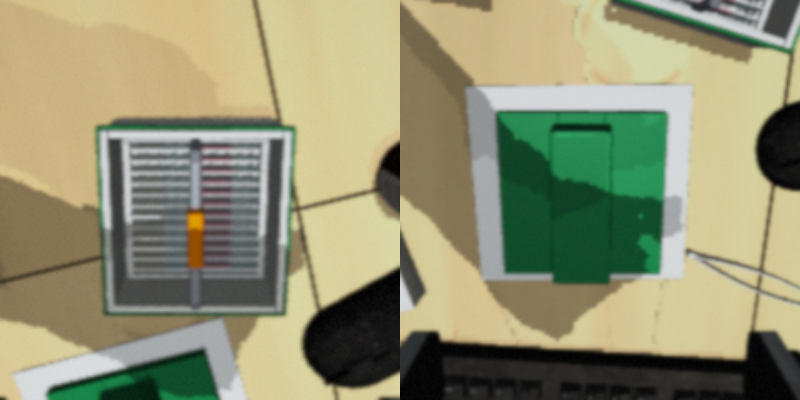

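The rack sits level inside the dish with even gaps (tab at about (317,180)), and the lid is square on the pad. I'll fetch the lid and fit it.

```bash
python3 - <<'E'
from h import *
L=[.527,-.4728]; D=[.6003,-.3147]; yd=-.2496
movep([*L,.10],down(.02)); print(move_l([*L,.021],.08,until_force=8)); zg=get_state()["position"][2]
grab(35); s=get_state(); print(zg,s["finger_gap"],s["grasp_force"])
move_l([*L,.035],.05); move_l([*L,.19],.18)
move_l([*D,.17],.18,rot=down(yd)); sleep(.2); print(get_state()["position"])
move_l([*D,.095],.08); print(get_state()["position"],get_state()["contact_force"])
h=move_l([*D,.072],.025,until_force=6); s=get_state(); print(h,s["position"],s["contact_force"],"expect z",zg+.06,s["clock"])
E
```

```text
False
0.02169332613011587 0.43932629305189874 37.10908055305481
[ 0.59995779 -0.31564657  0.17007522]
[ 0.60076229 -0.31502486  0.09569778] [ 0.33128054 -0.30782738 -0.48858116]
True [ 0.60027116 -0.31464314  0.08136213] [-0.09312279  1.13821345  2.99438742] expect z 0.08169332613011587 40.2583
```

```bash
python3 - <<'E'
from fit import *
D=[.6003,-.3147]
let_go(); move_l([*D,.13],.15); move_l([*D,.27],.3)
f=frame("wrist"); ml=silhouettes("wrist","green_lid")
print("lid",[(d["score"],fit([(f,d["mask"])],[.6003,-.3147,-14.3],[(.112,.114,.063),(.112,.114,.075),(.038,.1,.107)])) for d in ml[:1]])
fs=frame("side")
obs=[]; ims=[]
movep([.50,-.10,.36],down(0))
for p in ([.395,.11,.20],[.395,.06,.20]):
    movep(p,down(0)); k=frame("wrist"); d=spot_in("wrist","start_key_top")[:1]; t=tip_of("wrist","start_key_top")[:1]
    h=cv2.cvtColor(k["img"],cv2.COLOR_RGB2HSV); m=cv2.inRange(h,(0,150,80),(8,255,255))|cv2.inRange(h,(172,150,80),(180,255,255))
    print([x["centre"] for x in d+t],[x["score"] for x in d+t])
    n,lab,st,ce=cv2.connectedComponentsWithStats(m); c=np.array(t[0]["centre"]) if t else proj(k,[.395,.125,.03])
    i=min((j for j in range(1,n) if st[j,4]>40),key=lambda j:np.linalg.norm(ce[j]-c)); print(ce[i],st[i])
    obs.append((k,ce[i])); ims.append(k["img"])
print(tri(obs),[at_z(*o,.03) for o in obs],get_state()["clock"])
print(get_state()["contact_force"])
cv2.imwrite("pics/k1.png",np.hstack([cv2.resize(f["img"],(400,250)),cv2.resize(ims[0],(400,250))])[:,:,::-1])
E
```

```text
lid [(0.87, (array([ 599.88, -314.34,  -14.17]), np.float64(-0.965)))]
[[312.3, 160.4], [312.8, 163.4]] [0.95, 0.84]
[313.94827586 163.53017241] [302 152  25  24 464]
[[314.5, 105.3], [315.2, 106.9]] [0.73, 0.95]
[314.79150579 109.75482625] [303  97  25  27 518]
(array([0.39554278, 0.1230391 , 0.04134758]), np.float64(0.08545863995399047)) [array([0.39541595, 0.12036447, 0.03      ]), array([0.3955998 , 0.12226732, 0.03      ])] 44.75
[-0.10459778  0.2870735   0.95786967]
```

View pics/k1.png

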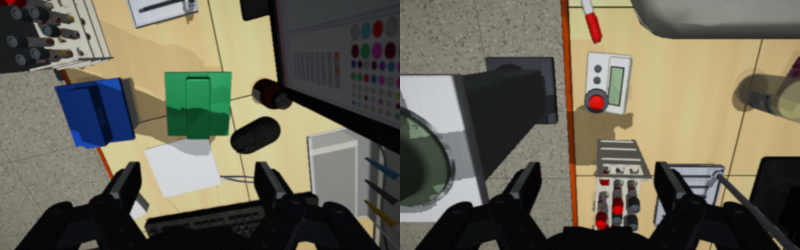

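The left image shows the lid seated on the green dish at (198,105), aligned to within 0.5 mm, with the blue dish untouched. The right image shows the red key at (597,101); triangulated, it is at (0.3955, 0.123, ~0.04). I'll press it with shut fingers and the camera turned towards the robot.

```bash
python3 - <<'E'
from h import *
K=[.3955,.1225]
r=down(np.pi/2); print(ik([*K,.18],r))
grab(20); movep([*K,.18],r); move_l([*K,.07],.12)
h=move_l([*K,.015],.02,until_force=9); s=get_state(); print(h,s["position"],s["contact_force"],s["clock"])
sleep(.4); f=frame("side"); move_l([*K,.18],.12)
s=get_state(); print(s["contact_force"],s["clock"])
fs=frame("side"); k=frame("wrist")
cv2.imwrite("pics/e1.png",np.hstack([fs["img"],cv2.resize(f["img"][0:200,100:420][:, :160],(160,400))])[:,:,::-1])
E
```

```text
[ 0.12165172  0.12266482 -0.60102201  0.84710949  0.          0.12165172]
True [0.39555182 0.12250498 0.03941511] [-1.42182722 -0.02800973 10.27719835] 49.425
[ 0.57422036 -0.51739057 -0.36458719] 51.2
```

View pics/e1.png

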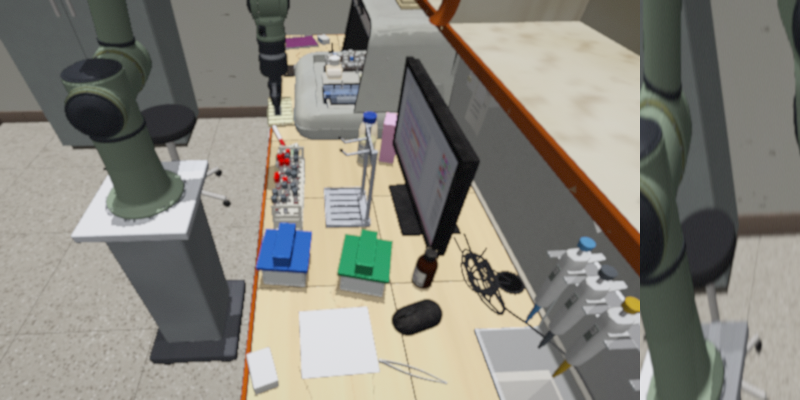

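The final side view shows the green lid seated at (366,258), the blue dish unmoved at (286,255), the pad bare and the stand empty. I'll check from fresh views that the stop height of 0.0394 means the key went fully down.

```bash
python3 - <<'E'
from h import *
obs=[];ot=[];ims=[]
for p in ([.40,.1225,.13],[.36,.16,.13],[.36,.085,.15]):
    movep(p,down(np.pi/2)); k=frame("wrist"); t=tip_of("wrist","start_key_top")[:1]
    h=cv2.cvtColor(k["img"],cv2.COLOR_RGB2HSV); m=cv2.inRange(h,(0,150,80),(8,255,255))|cv2.inRange(h,(172,150,80),(180,255,255))
    n,lab,st,ce=cv2.connectedComponentsWithStats(m); c=proj(k,[.3955,.1225,.042])
    i=min((j for j in range(1,n) if st[j,4]>40),key=lambda j:np.linalg.norm(ce[j]-c)); print(c,ce[i],st[i],[(x["centre"],x["score"]) for x in t])
    obs.append((k,ce[i])); ot+=[(k,x["centre"]) for x in t]; ims.append(k["img"][int(c[1])-60:int(c[1])+60,int(c[0])-60:int(c[0])+60])
print(tri(obs),tri(ot) if len(ot)>1 else 0,get_state()["clock"])
cv2.imwrite("pics/k2.png",np.hstack([cv2.resize(i,(260,260),interpolation=cv2.INTER_CUBIC) for i in ims])[:,:,::-1])
E
```

```text
[315.13643882 197.96231526] [315.60235641 198.21207658] [301 184  30  29 679] [([311.5, 198.0], 0.81)]
[267.75715569 240.12324714] [268.03915171 240.33278956] [254 227  29  28 613] [([265.7, 237.8], 0.7)]
[359.31610439 228.63706322] [359.92198582 228.36170213] [347 215  27  27 564] [([359.9, 230.0], 0.88)]
(array([0.39528656, 0.12287708, 0.04258356]), np.float64(0.3451573695984962)) (array([0.39329463, 0.12119962, 0.04644721]), np.float64(2.460522160681393)) 52.6583
```

View pics/k2.png

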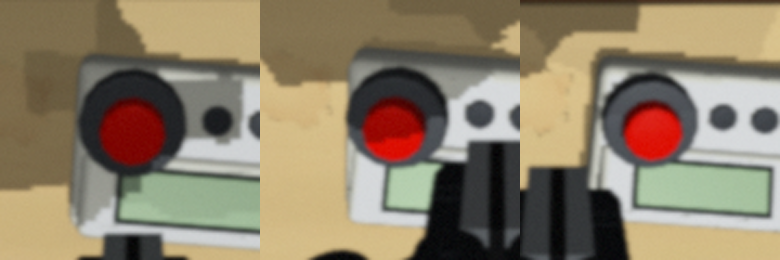

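The close views show the red key standing about 9 mm or more proud of its collar. The 10 N stop at 0.0394, against a free top of about 0.044, was therefore the key at the bottom of its travel and not the case.

```bash
python3 - <<'E'
from h import *
move_l([.36,.085,.25],.15); print(get_state()["clock"]); print(sign_off())
E
```

```text
53.475
the job is handed in; nothing more can be done
None
```

The job is handed in at 53.5 s, with no verdict shown: the rack is level in the green dish, its lid is back on and fully down, the start key was pressed to about 10 N, and the blue dish is where it was.

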